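# Draw the long divider out of the chocolate case through its half-open top

## Robot

A 7-joint arm with a two-finger parallel gripper is mounted at the origin on the work surface. World frame = base frame: x ahead of the robot, y to its left, z up, the work surface at z = 0. Lengths are in m, angles in rad, forces in N, time in s.
With the tool pointing down it reaches from about 0.425 to 0.925 m from the base axis. Payload 6.8 kg.
Tool frame: the origin (TCP) lies at the very end of the fingers, on their centre line; the grasp point (between the pads) lies 19 mm behind it; x points along the fingers, y is the direction in which the jaws open and shut, and the axes are right-handed (so a half turn about x gives the same grasp; the last joint's range is limited). The gripper opens to 85 mm and grips with 20 to 120 N. Pads are 22 mm wide; open, the fingers measure 114 mm over their backs; the gripper's body (76 mm by 85 mm) begins 54 mm behind the grasp point. The pads swing forward as they close: fully open they stand 13 mm farther back than shut.
Start: joints at [-1.226, 0.477, 0.022, 1.555, -0.011, 1.109, -0.083], TCP at [0.295, 0.607, 0.231] pointing down, gripper open.
Joint ranges: [-2.96, 2.96], [-0.34, 2.1], [-1.41, 1.46], [0.24, 2.44], [-1.37, 4.51], [0.17, 1.92], [-2.96, 2.96]. Speed limits (rad/s): [2.39, 2.39, 3.14, 3.14, 3.14, 3.14, 3.14].

## Interface

Orientations are given as a unit quaternion [w, x, y, z].
In Python, from plant import telemetry, eyes, job gives the robot as it stands. The module is installed in compiled form; this text tells all that it offers.
- The arm moves only by the tool move_arm, never from a script. Its argument "targets" is a list of rows, each a list of 6 numbers: the shift along the world's x, y, z in m, then the turn, a rotation vector about the world's x, y, z in rad. In form: [[x, y, z, ax, ay, az], ...]. A call has 1 to 10 rows; each row is the pose to reach, as a shift and turn from the pose commanded when the call began; what a row does not reach only later rows make up. A row lasts 1/10 s, in which the tool goes at most 50 mm and 8.59 degrees, less where a joint would pass 70% of its speed; a pose out of reach is approached as far as the arm can. A call with a gripper value outside its range is refused whole. "grip" is the closure, from -1 (fully open) to 1 (shut), set as the call begins (left out, the last holds). The fingers move at their own pace and stop on an object; "squeeze" is the grip in N (left out, the last holds). Time passes only in rows, so rows that repeat a pose let the fingers close. It gives the time, the measured TCP pose, the force and the opening at its end, in the units of the state.
- telemetry.get_state(): the state, without advancing time (a new reading comes with each control period).
- eyes.grab_frame(name): name is "side" or "top"; returns the picture (420x560x3 uint8, red, green, blue); there is no depth.
- eyes.camera_info(name): a dict with "camera_matrix" (3x3 intrinsics, pixels), "k1" (the pictures are not rectified: a ray, as slopes to the right and down, at radius r is drawn at 1 + k1 r^2 times it, then the intrinsics apply), "xyz" and "rotation" of the camera in the world. Camera axes: x right, y up, looking along -z (the intrinsics and any distortion apply to the point x, -y, -z); pixel columns grow to the right and rows downward; lengths in m; the calibration is good to about 2 mm. A picture is of the moment at which its call begins. camera_info takes no time and is no camera call.
- job.job_done(): hands the job in, once; it reports no verdict.
The state is a dict: "clock": time; "joint_pos": joint angles; "joint_vel": joint speeds; "tau": joint torques, N m; "ee_pos": TCP position; "tcp_rot": TCP orientation; "ft_force": force on the tool from outside, world axes, zero at the start; "wrist_torque": the same for the moment, N m; "gripper_width": opening from 0.0 (shut) to 1.0 (fully open).
Only numpy, scipy, OpenCV 4.12 (cv2) and the standard library are available. Lean on these libraries where they do the work, as an engineer would, in place of code of your own. Each camera call takes 0.05 s, during which the arm holds its last target. There are 200 camera calls.

## Task

Take the red row divider out of the chocolate case (its upright tab is the handy grip): slide it up out of its slots and, as it is longer than the opening in the top, raise its front end first and draw it out at a slant, without forcing it against the case or leaning on the case. Finish with the divider still in the gripper, held still in the air, every part of it at least 15 mm higher than the case's rim. Leave the white divider in its slots and everything else on the counter where it is.

Things in the scene. Friction and masses are not known exactly. Their poses are not given: they have to be found in the camera images.
- case: fixed display case: dark wood floor 8 mm thick, clear 5 mm walls, brass rim; outside 310 x 200 mm, inside 300 (its x) x 190 mm (its y); rim top 111 mm above the counter all round. Origin: centre of its underside; +x to its front (open) end, z up. Back wall at x = -150 mm, front wall at x = +150 mm (inner faces). Fixed rows of chocolates, tops 22 mm above the counter, lie between the slots
- lid_edge (a point): middle of the brass front edge (top side) of the fixed clear half lid, which covers the case from its back wall to this edge, at x = -20 mm of the case; lid 6 mm thick, underside 105 mm above the counter; axes as the case's
- opening (a point): centre of the opening in the case's top, at rim height, 65 mm ahead of the case's origin along its x; 170 mm (x, from lid edge to front wall) by 190 mm (y); axes as the case's
- front_comb (a point): middle of the top of the front wooden comb across the case, 28 mm above the counter; comb 12 mm thick along the case's x, centred at x = +124 mm; a like one at x = -124 mm. Each has two slots 11 mm wide at y = +25 and -25 mm of the case, open at the top and along x, down to the case floor; axes as the case's
- divider_tab (a point): grip point: middle of the red divider's upright tab (30 mm along the bar, 8 mm thick), 87 mm above the bar's underside, 13 mm below the tab's top, 170 mm from the tail end and 90 mm from the front end of the bar; at the start it stands in the opening. x along the bar to its front end (which points to the case's front), y across its thickness, z up
- divider_front (a point): lower corner of the red divider at its front end (the case's open end); axes as the tab's
- divider_tail (a point): lower corner of the red divider at its tail end (at the start under the half lid); axes as the tab's
- divider: red plastic divider: bar 260 mm long, 32 mm high, 8 mm thick, about 0.1 kg, with a tab up to 100 mm above its underside; stands on edge on the case floor (8 mm above the counter) in one pair of slots (y = +25 or -25 mm of the case), its ends about level with the combs' outer faces. Origin in the middle of its underside, 40 mm from the tab's middle toward the tail; axes as the tab's
- spare: white divider, the same bar without a tab, in the other pair of slots; to be left there. Origin: middle of its underside, x along the bar
- jar: amber glass jar with brass lid, 70 mm across, 110 mm tall, bystander; origin under its centre
- gift_box: white gift box with copper ribbon, 120 x 85 x 50 mm, bystander; origin under its centre
- blue_box: blue box with gold ribbon, 100 x 70 x 40 mm, bystander; origin under its centre
- card1: blank price card in a clear foot, 60 mm wide, 62 mm tall, bystander; origin under its centre
- card2: a second such card, bystander; origin under its centre
- scoop: spoon-shaped wooden-handled scoop, 190 mm long, lying flat, bystander; origin under its middle

How it is judged:
On the way, in this order (a step that is already met when the one before it is completed fails the run):
1. the red divider's front end has been lifted out of its slot, and is still inside the case (height (world z) of divider_front above 0.031 m and height (world z) of divider_tail below 0.105 m), for 0.05 s.
2. the red divider slants through the opening: its front end is above the rim while its tail end is still below the lid (height (world z) of divider_front above 0.111 m and height (world z) of divider_tail below 0.105 m), for 0.1 s.
At the end, for the whole second after the job is handed in: The fingers still grip the red divider (over 1 N), which is at rest (under 0.03 m/s and 0.2 rad/s) and touches neither the case nor the white divider; both of its lower corners and its tab are at least 15 mm above the case's rim (126 mm above the counter) (height (world z) of each of divider_front, divider_tail, divider_tab above 0.126 m and contact force between the fingers and divider above 1 N and contact force between each of case, spare and divider below 0.1 N and linear speed of divider below 0.03 m/s and angular speed of divider below 0.2 rad/s); the arm keeps its last pose, push and grip.
It fails at once if the red divider is forced against the case (over 20 N) (contact force between divider and case above 20 N).
It fails at once if the robot leans on the case (over 20 N) (contact force between any of the fingers, the arm and case above 20 N).
It fails at once if the white divider is shifted by over 20 mm or tipped out of its slots (distance of spare from where it was at the start of the episode above 0.02 m or angle between spare's own z axis and vertical above 0.35 rad).
It fails at once if a bystander is shifted by over 25 mm (distance of any of jar, gift_box, blue_box, card1, card2, scoop from where it was at the start of the episode above 0.025 m).
It also fails if it takes over 42 s, if anything falls off the work surface, if the arm or the gripper's body presses on something with over 40 N, if the wrist force passes 120 N, or if a joint passes its speed limit or range.

## Working session

There is one attempt and no reset: what is moved stays moved. The work goes in short steps, Python scripts to look and compute and a tool call to move; the robot and the scene stay as the last step left them, time stands still between calls to the robot, and variables do not carry over. Pictures are saved under pics/ and viewed, about 8 in all and at most 12, crops included, and the job is handed in when it is done.

Besides the shell and the picture viewer there is one more tool, called by a JSON object that holds its "method" and its "body". move_arm: Moves the arm, as the interface text tells. Its arguments: {"type":"object","properties":{"targets":{"type":"array","items":{"type":"array","items":{"type":"number"}}},"grip":{"type":"number"},"squeeze":{"type":"number"}},"required":["targets"]}

```bash
mkdir -p pics
python3 - <<'E'
from plant import telemetry, eyes
import cv2
for n in("side","top"):
    f=eyes.grab_frame(n); cv2.imwrite(f"pics/{n}0.png",f[:,:,::-1]); i=eyes.camera_info(n); print(n,i)
s=telemetry.get_state(); print(s)
E
```

```text
side {'camera_matrix': array([[518.5066023 ,   0.        , 289.01856979],
       [  0.        , 518.5066023 , 206.62477756],
       [  0.        ,   0.        ,   1.        ]]), 'k1': -0.1608712373390408, 'xyz': array([ 0.06948603, -0.99200495,  0.86881968]), 'rotation': array([ 0.86719446,  0.44535303, -0.09439595, -0.2018015 ])}
top {'camera_matrix': array([[494.40407315,   0.        , 275.4145945 ],
       [  0.        , 494.40407315, 214.83860994],
       [  0.        ,   0.        ,   1.        ]]), 'k1': 0.06233194343689542, 'xyz': array([ 0.2015689 , -0.02884643,  1.68920385]), 'rotation': array([ 0.72584689,  0.07554347, -0.06897597, -0.68020717])}
{'clock': 0.1, 'joint_pos': array([-1.22607155,  0.47768597,  0.02235763,  1.55631956, -0.01146656,
        1.10928995, -0.08309792]), 'joint_vel': array([ 0.00079392, -0.00340409,  0.00093917, -0.00268103,  0.00080885,
        0.00046435,  0.00092532]), 'tau': array([ 4.10137392e-03, -5.97764933e+01,  1.61334537e+00, -2.81954956e+01,
        1.27849545e-02,  5.00236216e-03, -2.74689796e-06]), 'ee_pos': array([0.29511907, 0.606498  , 0.23045827]), 'tcp_rot': array([ 0.68898881,  0.15817317,  0.68913462, -0.15927695]), 'ft_force': array([-0.48312535,  0.7791558 , -0.05058174]), 'wrist_torque': array([-0.0329579 ,  0.00740202,  0.02851323]), 'gripper_width': 1.000264728444985}
```

View pics/side0.png

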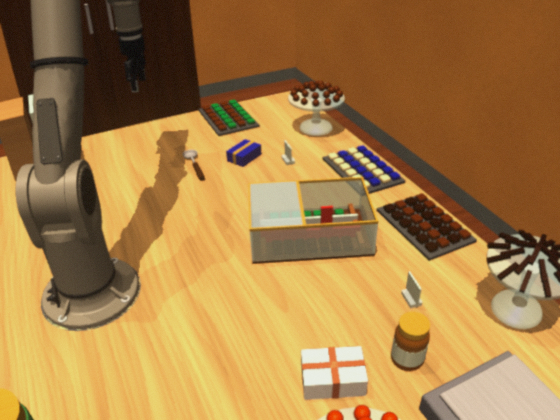

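View pics/top0.png

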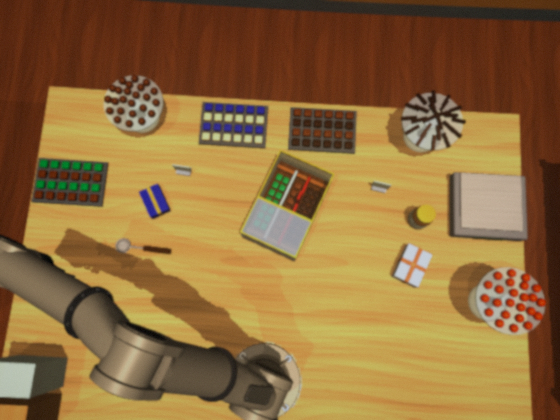

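The side view shows the case at about (312,220) with the red tab at (327,214). In the top view the case is at (287,205) with its lidded half toward the robot and the divider pair running up and to the right. I'll enlarge both.

```bash
cat > h.py <<'E'
import numpy as np, cv2
from scipy.spatial.transform import Rotation as R
from plant import telemetry, eyes, job
def cam(n):
    i=eyes.camera_info(n); q=i["rotation"]
    return i["camera_matrix"],i["k1"],np.array(i["xyz"]),R.from_quat([q[1],q[2],q[3],q[0]]).as_matrix()
def ray(n,uv):
    K,k,c,M=cam(n)
    p=cv2.undistortPoints(np.array([[uv]],float),K,np.array([k,0,0,0.]))[0,0]
    return c,M@np.array([p[0],-p[1],-1])
def onz(n,uv,z):
    c,d=ray(n,uv); return c+d*(z-c[2])/d[2]
def proj(n,P):
    K,k,c,M=cam(n); v=(np.atleast_2d(P)-c)@M; x=v[:,0]/-v[:,2]; y=-v[:,1]/-v[:,2]; f=1+k*(x*x+y*y)
    return np.c_[K[0,0]*x*f+K[0,2],K[1,1]*y*f+K[1,2]]
def tri(a,b):
    c1,d1=ray("side",a); c2,d2=ray("top",b)
    t=np.linalg.lstsq(np.c_[d1,-d2],c2-c1,rcond=None)[0]; p,q=c1+t[0]*d1,c2+t[1]*d2
    return (p+q)/2,np.linalg.norm(p-q)
E
python3 - <<'E'
import cv2,numpy as np
a=cv2.imread("pics/side0.png")[170:270,240:385]; b=cv2.imread("pics/top0.png")[145:265,230:340]
a=cv2.resize(a,None,fx=5,fy=5,interpolation=2); b=cv2.resize(b,None,fx=5,fy=5,interpolation=2)
cv2.imwrite("pics/s1.png",a); cv2.imwrite("pics/t1.png",b)
E
```

```text
(no output)
```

View pics/s1.png

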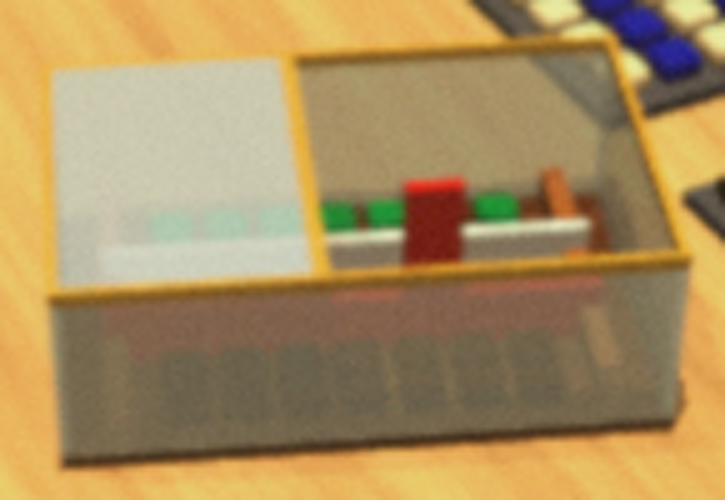

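View pics/t1.png

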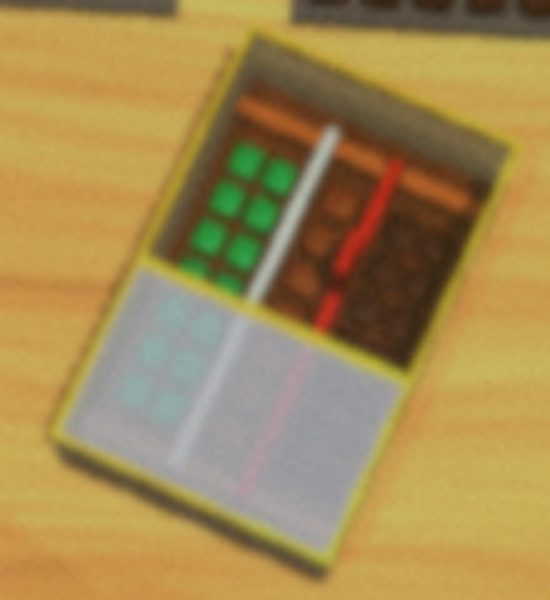

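Run:
```python
from h import *
np.set_printoptions(precision=4,suppress=True)
T={"FL":(252,31),"FR":(515,148),"BR":(326,570),"BL":(55,438)}
S={"FL":(612,40),"FR":(688,262),"BR":(52,298),"BL":(52,70)}
L=dict(FL=(.155,.1),FR=(.155,-.1),BR=(-.155,-.1),BL=(-.155,.1))
for n,D,o in(("top",T,(230,145)),("side",S,(240,170))):
    P={k:onz(n,np.array(v)/5+o,.111)[:2] for k,v in D.items()}
    A=np.array([L[k] for k in P]);B=np.array(list(P.values()))
    c=B.mean(0); H=A.T@(B-c); th=np.arctan2(H[0,1]-H[1,0],H[0,0]+H[1,1])
    Rm=np.array([[np.cos(th),-np.sin(th)],[np.sin(th),np.cos(th)]])
    print(n,c,np.degrees(th),"resid",(B-c-A@Rm.T).round(4).tolist(), "tab pred",c+Rm@[.04,-.025])
print("tri centre", tri(np.mean(list(S.values()),0)/5+(240,170),np.mean(list(T.values()),0)/5+(230,145)))
for uv in((340,272),(372,225)): print("top tab",onz("top",np.array(uv)/5+(230,145),.108))
for uv in((405,185),(465,182)): print("side tab top",onz("side",np.array(uv)/5+(240,170),.108))
for uv,z in(((397,163),.04),((322,326),.04),((247,492),.04)): print("red bar",onz("top",np.array(uv)/5+(230,145),z))
s=telemetry.get_state(); q=s["tcp_rot"]; print(R.from_quat([*q[1:],q[0]]).as_matrix())
```

```text
top [ 0.5688 -0.0406] -21.202314072656147 resid [[-0.0027, -0.0024], [-0.0004, 0.0052], [0.0006, 0.0019], [0.0024, -0.0047]] tab pred [ 0.597  -0.0784]
side [ 0.5707 -0.0486] -21.708631087599706 resid [[-0.0036, 0.0004], [-0.0026, 0.0027], [0.0029, 0.0006], [0.0033, -0.0037]] tab pred [ 0.5987 -0.0866]
tri centre (array([ 0.5711, -0.0411,  0.101 ]), np.float64(0.005340764249558999))
top tab [ 0.5858 -0.074   0.108 ]
top tab [ 0.619  -0.0933  0.108 ]
side tab top [ 0.5864 -0.0756  0.108 ]
side tab top [ 0.6144 -0.087   0.108 ]
red bar [ 0.6822 -0.1109  0.04  ]
red bar [ 0.5637 -0.0658  0.04  ]
red bar [ 0.4462 -0.022   0.04  ]
[[-0.0006  0.4375  0.8992]
 [-0.0015  0.8992 -0.4375]
 [-1.     -0.0016  0.0001]]
```

{"method": "move_arm", "body": {"targets": [[0.015,-0.034,0,0,0,0.01],[0.035,-0.079,0,0,0,0.02],[0.055,-0.124,0,0,0,0.03],[0.075,-0.169,0,0,0,0.04],[0.095,-0.214,0,0,0,0.05],[0.115,-0.259,0,0,0,0.06],[0.135,-0.304,0,0,0,0.07],[0.155,-0.349,0,0,0,0.08],[0.175,-0.394,0,0,0,0.08],[0.175,-0.394,0,0,0,0.08]], "grip": -1, "squeeze": 60}}

```text
clock: 1.1
ee_pos: [0.4729, 0.2051, 0.2313]
tcp_rot: [0.695, 0.134, 0.694, -0.136]
ft_force: [-0.0, -0.7, -0.1]
gripper_width: 1.002
```

{"method": "move_arm", "body": {"targets": [[0.016,-0.036,0,0,0,0],[0.036,-0.081,0,0,0,0],[0.056,-0.126,0,0,0,0],[0.076,-0.171,0,0,0,0],[0.096,-0.217,0,0,0,0],[0.116,-0.262,0,0,0,0],[0.13,-0.295,0,0,0,0],[0.13,-0.295,0,0,0,0],[0.13,-0.295,0,0,0,0],[0.13,-0.295,0,0,0,0]]}}

```text
clock: 2.1
ee_pos: [0.6, -0.0801, 0.2308]
tcp_rot: [0.695, 0.131, 0.695, -0.13]
ft_force: [-1.0, -0.6, -0.4]
gripper_width: 1.002
```

Run:
```python
from h import *
np.set_printoptions(precision=4,suppress=True)
s=telemetry.get_state(); print(s["clock"],s["ee_pos"],s["joint_pos"]); q=s["tcp_rot"]; print(R.from_quat([*q[1:],q[0]]).as_matrix())
a=eyes.grab_frame("side"); b=eyes.grab_frame("top")
cv2.imwrite("pics/s2f.png",a[:,:,::-1]);cv2.imwrite("pics/t2f.png",b[:,:,::-1])
a=cv2.resize(a[120:270,240:390],None,fx=4,fy=4,interpolation=2); b=cv2.resize(b[145:270,230:340],None,fx=4.8,fy=4.8,interpolation=2)
h=max(a.shape[0],b.shape[0]); c=np.zeros((h,a.shape[1]+b.shape[1],3),np.uint8); c[:a.shape[0],:a.shape[1]]=a; c[:b.shape[0],a.shape[1]:]=b
c=cv2.resize(c,None,fx=.7,fy=.7,interpolation=3);print(c.shape); cv2.imwrite("pics/c2.png",c[:,:,::-1])
print(proj("side",s["ee_pos"]),proj("top",s["ee_pos"]))
```

```text
2.1 [ 0.6    -0.0801  0.2308] [-0.2205  0.3729  0.3265  1.7465 -0.1365  1.0455  1.3539]
[[-0.0011  0.3624  0.932 ]
 [ 0.001   0.932  -0.3624]
 [-1.      0.0005 -0.0013]]
(420, 790, 3)
[[327.9588 164.4581]] [[301.9744 185.5772]]
```

View pics/c2.png

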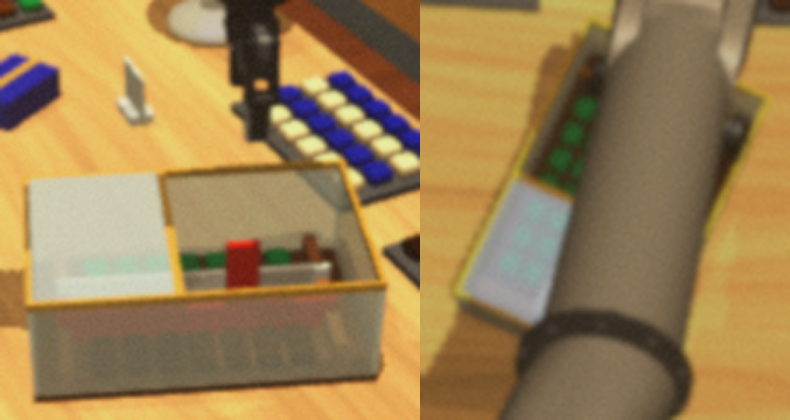

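The crop pair shows the fingertips above the opening at about (257,138) and the red tab below at (243,262), both consistent with the measured tab (0.600, -0.082). I'll descend and grip.

{"method": "move_arm", "body": {"targets": [[0,-0.002,-0.03,0,0,0.0],[0,-0.002,-0.06,0,0,0],[0,-0.002,-0.085,0,0,0],[0,-0.002,-0.105,0,0,0],[0,-0.002,-0.12,0,0,0],[0,-0.002,-0.135,0,0,0],[0,-0.002,-0.148,0,0,0],[0,-0.002,-0.154,0,0,0],[0,-0.002,-0.154,0,0,0]]}}

```text
clock: 3.1
ee_pos: [0.5999, -0.0839, 0.0766]
tcp_rot: [0.694, 0.131, 0.695, -0.131]
ft_force: [-0.8, -0.4, -0.3]
gripper_width: 1.001
```

Run:
```python
from h import *
s=telemetry.get_state(); print(s["clock"],s["ee_pos"],s["ft_force"])
a=eyes.grab_frame("side")
cv2.imwrite("pics/s3.png",cv2.resize(a[130:270,240:390],None,fx=4,fy=4,interpolation=2)[:,:,::-1])
```

```text
3.1 [ 0.59994582 -0.08392836  0.07662007] [-0.81337291 -0.43331428 -0.32888469]
```

View pics/s3.png

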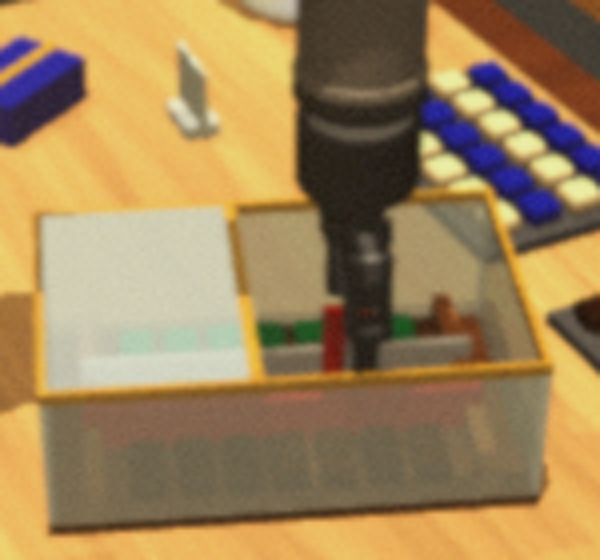

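Run:
```python
from h import *
t=np.array([.6,-.084,.09]); n=np.array([.363,.932,0]);d=np.array([.932,-.363,0])
for k in(-.05,0,.05):
  for z in(.09,.12): print(k,z,((proj("side",t+k*n+[0,0,z-.09])-(240,130))*4).round(0))
for k in(-.015,0,.015): print("tab top edge",k,((proj("side",np.array([.6,-.082,.108])+k*d)-(240,130))*4).round(0))
b=np.array(cv2.imread("pics/s2f.png")); h=cv2.cvtColor(b,cv2.COLOR_BGR2HSV)
m=((h[:,:,0]<8)|(h[:,:,0]>172))&(h[:,:,1]>170)&(h[:,:,2]>90); m[:200]=0;m[232:]=0;m[:,:310]=0;m[:,345:]=0
y,x=np.nonzero(m)
for r in range(200,232):
  if (y==r).any(): print(r,x[y==r].min(),x[y==r].max(),end='; ')
```

```text
-0.05 0.09 [[360. 381.]]
-0.05 0.12 [[362. 342.]]
0 0.09 [[349. 332.]]
0 0.12 [[350. 294.]]
0.05 0.09 [[338. 287.]]
0.05 0.12 [[339. 249.]]
tab top edge -0.015 [[324. 309.]]
tab top edge 0 [[348. 308.]]
tab top edge 0.015 [[372. 306.]]
206 322 331; 207 321 331; 208 321 331; 209 321 332; 210 321 332; 211 322 332; 212 322 332; 213 322 332; 214 321 332; 215 321 331; 216 321 331; 217 321 331; 218 321 331; 219 321 331; 220 321 331; 221 321 331;
```

The open finger at (365,310) matches its predicted position to within about 2 mm, and it is centred along the tab (323–371). Closing now.

{"method": "move_arm", "body": {"targets": [[0,0,0,0,0,0],[0,0,0,0,0,0],[0,0,0,0,0,0],[0,0,0,0,0,0],[0,0,0,0,0,0],[0,0,0,0,0,0],[0,0,0,0,0,0],[0,0,0,0,0,0]], "grip": 1, "squeeze": 80}}

```text
clock: 3.95
ee_pos: [0.601, -0.0826, 0.0776]
tcp_rot: [0.695, 0.131, 0.695, -0.13]
ft_force: [1.9, 5.4, 1.6]
gripper_width: 0.075
```

{"method": "move_arm", "body": {"targets": [[0,0.001,0.002,0,0,0],[0.0005,0.0015,0.005,0,0,0],[0.0005,0.0015,0.009,0,0,0],[0.0005,0.0015,0.013,0,0,0],[0.0005,0.0015,0.017,0,0,0],[0.0005,0.0015,0.021,0,0,0],[0.0005,0.0015,0.025,0,0,0],[0.0005,0.0015,0.029,0,0,0],[0.0005,0.0015,0.03,0,0,0],[0.0005,0.0015,0.03,0,0,0]]}}

```text
clock: 4.95
ee_pos: [0.6008, -0.083, 0.1076]
tcp_rot: [0.695, 0.131, 0.695, -0.131]
ft_force: [-0.1, 0.1, -1.3]
gripper_width: 0.081
```

Run:
```python
from h import *
s=telemetry.get_state(); print(s["clock"],s["ee_pos"],s["ft_force"],s["wrist_torque"],s["joint_pos"])
a=eyes.grab_frame("side")
cv2.imwrite("pics/s4.png",cv2.resize(a[130:270,240:390],None,fx=4,fy=4,interpolation=2)[:,:,::-1])
```

```text
4.95 [ 0.60081965 -0.08298149  0.10758777] [-0.10241525  0.08556465 -1.26396784] [-0.01533035 -0.02096121 -0.01804982] [-0.18176392  0.51853332  0.28794184  1.84555228 -0.19609434  0.8047424
  1.40434972]
```

View pics/s4.png

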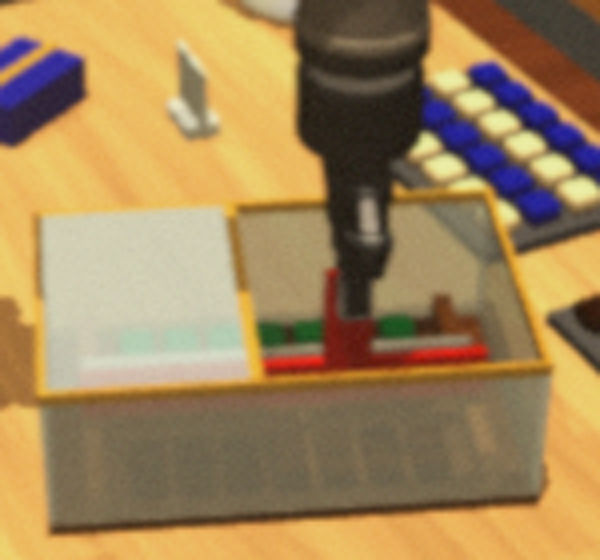

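The divider hangs free 30 mm up and level (bar at (265–487, 355), force about 1 N). Next I'll compute the slanted path, checking clearances.

```bash
cat > path.py <<'E'
import numpy as np
# key poses: theta deg, tail x, tail z (case frame, mm)
K=np.array([[0,-130,38],[5,-125,36.5],[10,-119,35],[15,-113,32],[20,-105,30],[25,-85,31],[30,-62,33],[30,-20,58],[30,8,74],[30,20,110],[30,20,155]],float)
def state(th,tx,tz):
    c,s=np.cos(np.radians(th)),np.sin(np.radians(th)); f=lambda a,b:np.array([tx+a*c-b*s,tz+a*s+b*c])
    front=f(260,0); tcp=f(170,68)
    zl=np.inf
    if f(0,32)[0]<-15: zl=105-(tz+(-15-tx)*s/c+32/c)      # gap below the lid edge
    zf=(tz+(148-tx)*s/c-111) if front[0]>148 else 150-front[0]
    return tcp,front,zl,zf
base=state(*K[0])[0]
for a,b in zip(K,K[1:]):
    for t in(.25,.5,.75,1):
        k=a+(b-a)*t; tcp,fr,zl,zf=state(*k); d=(tcp-base)/1000; th=np.radians(k[0])
        print(k.round(1),"front",fr.round(0),"lid %.0f wall %.0f"%(zl,zf) , [round(float(v),4) for v in(d[0]*.932,-d[0]*.363,d[1],-th*.363,-th*.932,0)])
E
python3 path.py
```

```text
[   1.2 -128.8   37.6] front [131.  43.] lid 33 wall 19 [-0.0003, 0.0001, 0.0033, -0.0079, -0.0203, 0.0]
[   2.5 -127.5   37.2] front [132.  49.] lid 31 wall 18 [-0.0006, 0.0002, 0.0066, -0.0158, -0.0407, 0.0]
[   3.8 -126.2   36.9] front [133.  54.] lid 29 wall 17 [-0.001, 0.0004, 0.0098, -0.0238, -0.061, 0.0]
[   5.  -125.    36.5] front [134.  59.] lid 27 wall 16 [-0.0015, 0.0006, 0.0131, -0.0317, -0.0813, 0.0]
[   6.2 -123.5   36.1] front [135.  64.] lid 25 wall 15 [-0.0018, 0.0007, 0.0162, -0.0396, -0.1017, 0.0]
[   7.5 -122.    35.8] front [136.  70.] lid 23 wall 14 [-0.0022, 0.0008, 0.0194, -0.0475, -0.122, 0.0]
[   8.8 -120.5   35.4] front [136.  75.] lid 21 wall 14 [-0.0026, 0.001, 0.0224, -0.0554, -0.1423, 0.0]
[  10. -119.   35.] front [137.  80.] lid 19 wall 13 [-0.0032, 0.0012, 0.0255, -0.0634, -0.1627, 0.0]
[  11.2 -117.5   34.2] front [138.  85.] lid 18 wall 12 [-0.0038, 0.0015, 0.0281, -0.0713, -0.183, 0.0]
[  12.5 -116.    33.5] front [138.  90.] lid 16 wall 12 [-0.0044, 0.0017, 0.0307, -0.0792, -0.2033, 0.0]
[  13.8 -114.5   32.8] front [138.  95.] lid 15 wall 12 [-
[... 2228 characters left out ...]
[30. 14. 92.] front [239. 222.] lid inf wall 58 [0.0813, -0.0317, 0.1299, -0.1901, -0.488, 0.0]
[ 30.  17. 101.] front [242. 231.] lid inf wall 66 [0.0841, -0.0328, 0.1389, -0.1901, -0.488, 0.0]
[ 30.  20. 110.] front [245. 240.] lid inf wall 73 [0.0869, -0.0338, 0.1479, -0.1901, -0.488, 0.0]
[ 30.   20.  121.2] front [245. 251.] lid inf wall 84 [0.0869, -0.0338, 0.1591, -0.1901, -0.488, 0.0]
[ 30.   20.  132.5] front [245. 262.] lid inf wall 95 [0.0869, -0.0338, 0.1704, -0.1901, -0.488, 0.0]
[ 30.   20.  143.8] front [245. 274.] lid inf wall 107 [0.0869, -0.0338, 0.1816, -0.1901, -0.488, 0.0]
[ 30.  20. 155.] front [245. 285.] lid inf wall 118 [0.0869, -0.0338, 0.1929, -0.1901, -0.488, 0.0]
```

{"method": "move_arm", "body": {"targets": [[-0.0003,0,0.0033,-0.008,-0.0203,0],[-0.0006,0.0002,0.0066,-0.0158,-0.0407,0],[-0.001,0.0004,0.0098,-0.0238,-0.061,0],[-0.0015,0.0006,0.0131,-0.0317,-0.0813,0],[-0.0018,0.0007,0.0162,-0.0396,-0.1017,0],[-0.0022,0.0008,0.0194,-0.0475,-0.122,0],[-0.0026,0.001,0.0224,-0.0554,-0.1423,0],[-0.0032,0.0012,0.0255,-0.0634,-0.1627,0],[-0.0032,0.0012,0.0255,-0.0634,-0.1627,0]]}}

```text
clock: 5.9
ee_pos: [0.5972, -0.081, 0.1331]
tcp_rot: [0.753, 0.119, 0.631, -0.142]
ft_force: [-0.4, 0.9, -0.4]
gripper_width: 0.083
```

Run:
```python
from h import *
s=telemetry.get_state(); print(s["clock"],s["ee_pos"],s["ft_force"],s["wrist_torque"],s["joint_pos"])
```

```text
5.9 [ 0.59715227 -0.08095612  0.13312586] [-0.43374433  0.92061381 -0.38610239] [0.10323575 0.18128958 0.03104425] [-0.26986949  0.40781872  0.33465553  1.97524107 -0.12499461  0.61634326
  1.32284879]
```

{"method": "move_arm", "body": {"targets": [[-0.0006,0.0003,0.0026,-0.0079,-0.0203,0],[-0.0012,0.0005,0.0052,-0.0158,-0.0406,0],[-0.002,0.0008,0.0077,-0.0237,-0.061,0],[-0.0028,0.0011,0.0102,-0.0316,-0.0813,0],[-0.0032,0.0013,0.0129,-0.0396,-0.1016,0],[-0.0036,0.0015,0.0155,-0.0475,-0.122,0],[-0.0041,0.0017,0.018,-0.0554,-0.1423,0],[-0.0047,0.0019,0.0205,-0.0633,-0.1626,0],[-0.0047,0.0019,0.0205,-0.0633,-0.1626,0],[-0.0047,0.0019,0.0205,-0.0633,-0.1626,0]]}}

```text
clock: 6.9
ee_pos: [0.5929, -0.0792, 0.1534]
tcp_rot: [0.805, 0.106, 0.564, -0.151]
ft_force: [-0.1, -0.0, -1.0]
gripper_width: 0.082
```

Run:
```python
from h import *
s=telemetry.get_state(); print(s["clock"],s["ee_pos"],s["ft_force"],s["wrist_torque"],s["joint_pos"])
a=eyes.grab_frame("side")
cv2.imwrite("pics/s5.png",cv2.resize(a[110:270,240:390],None,fx=3.7,fy=3.7,interpolation=2)[:,:,::-1])
```

```text
6.9 [ 0.59288474 -0.0791946   0.15337142] [-0.134661   -0.03413637 -0.98312706] [ 0.18627571  0.3580708  -0.0197588 ] [-0.40566611  0.32067526  0.42825445  2.10440318 -0.00260544  0.41887291
  1.18219394]
```

View pics/s5.png

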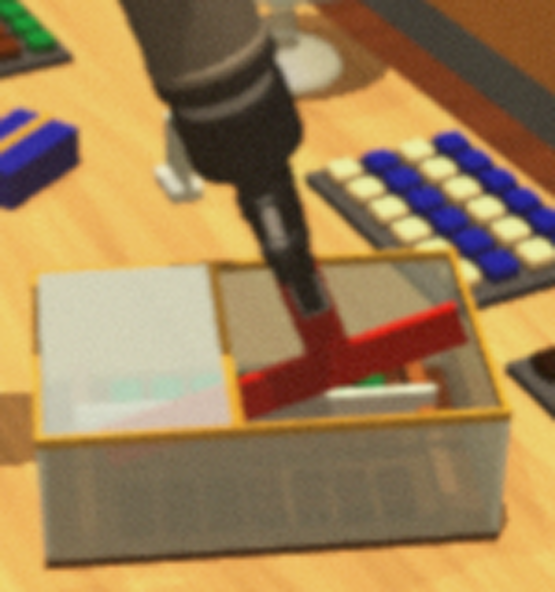

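The bar slants at about 20° through the opening: front end at (465,325), tail under the lid. It is free of contact, so I'll continue to 30°.

{"method": "move_arm", "body": {"targets": [[0.0021,-0.0008,0.0025,-0.0079,-0.0204,0],[0.0042,-0.0017,0.005,-0.0158,-0.0407,0],[0.0062,-0.0025,0.0075,-0.0238,-0.061,0],[0.0082,-0.0032,0.01,-0.0317,-0.0814,0],[0.0108,-0.0042,0.013,-0.0396,-0.1017,0],[0.0134,-0.0052,0.016,-0.0475,-0.122,0],[0.0159,-0.0062,0.019,-0.0554,-0.1424,0],[0.0184,-0.0072,0.022,-0.0634,-0.1627,0],[0.0184,-0.0072,0.022,-0.0634,-0.1627,0]]}}

```text
clock: 7.85
ee_pos: [0.6112, -0.0863, 0.1754]
tcp_rot: [0.851, 0.093, 0.491, -0.16]
ft_force: [0.0, 0.6, -1.2]
gripper_width: 0.077
```

Run:
```python
from h import *
s=telemetry.get_state(); print(s["clock"],s["ee_pos"],s["ft_force"],s["wrist_torque"],s["joint_pos"])
```

```text
7.85 [ 0.61124717 -0.08632774  0.17536947] [ 0.03120282  0.61900442 -1.21758641] [0.20997753 0.58099523 0.01483129] [-0.59273891  0.29770388  0.6106045   2.18120512  0.15305531  0.23151041
  1.01326646]
```

{"method": "move_arm", "body": {"targets": [[0.005,-0.0019,0.0031,0,0,0],[0.0098,-0.0038,0.0062,0,0,0],[0.0147,-0.0057,0.0094,0,0,0],[0.0195,-0.0076,0.0125,0,0,0],[0.0195,-0.0076,0.0125,0,0,0]]}}

```text
clock: 8.35
ee_pos: [0.632, -0.0949, 0.1887]
tcp_rot: [0.851, 0.093, 0.49, -0.161]
ft_force: [-0.2, 0.5, -1.4]
gripper_width: 0.08
```

Run:
```python
from h import *
s=telemetry.get_state(); print(s["clock"],s["ee_pos"],s["ft_force"],s["wrist_torque"],s["joint_pos"])
a=eyes.grab_frame("side")
cv2.imwrite("pics/s6.png",cv2.resize(a[110:270,240:390],None,fx=3.7,fy=3.7,interpolation=2)[:,:,::-1])
```

```text
8.35 [ 0.63200443 -0.09489613  0.18874642] [-0.23749831  0.46217524 -1.44751254] [ 0.21966424  0.56538516 -0.04265407] [-0.53062205  0.30222046  0.56610584  2.12317392  0.1283318   0.27361876
  1.05649294]
```

View pics/s6.png

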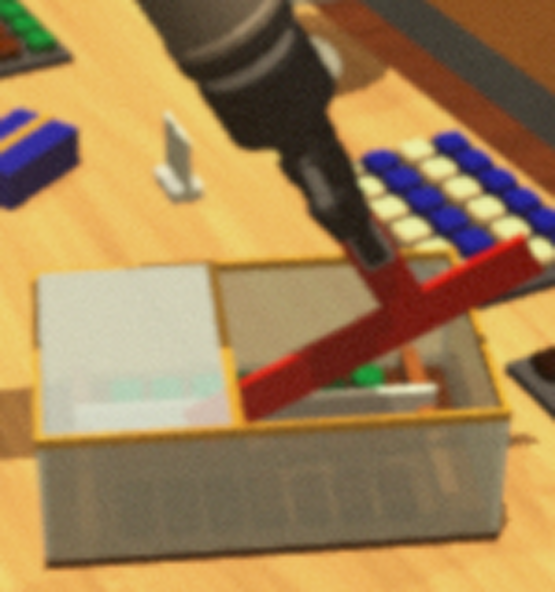

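The bar is at about 30°, its front end at (535,255) above the rim, and only a short tail is still under the lid at (210,410). I'll continue along the slant until the tail clears the lid edge, then go up.

{"method": "move_arm", "body": {"targets": [[0.006,-0.0023,0.0037,0,0,0],[0.013,-0.005,0.008,0,0,0],[0.02,-0.0078,0.0125,0,0,0],[0.027,-0.0105,0.0165,0,0,0],[0.034,-0.0132,0.021,0,0,0],[0.041,-0.016,0.0255,0,0,0],[0.048,-0.0187,0.0295,0,0,0],[0.055,-0.0214,0.034,0,0,0],[0.055,-0.0214,0.034,0,0,0]]}}

```text
clock: 9.3
ee_pos: [0.6872, -0.1162, 0.2229]
tcp_rot: [0.852, 0.093, 0.49, -0.16]
ft_force: [0.5, 0.3, -0.6]
gripper_width: 0.077
```

{"method": "move_arm", "body": {"targets": [[0.002,-0.0008,0.008,0,0,0],[0.004,-0.0016,0.018,0,0,0],[0.006,-0.0024,0.028,0,0,0],[0.008,-0.003,0.038,0,0,0],[0.008,-0.003,0.05,0,0,0],[0.008,-0.003,0.062,0,0,0],[0.008,-0.003,0.074,0,0,0],[0.008,-0.003,0.082,0,0,0],[0.008,-0.003,0.088,0,0,0],[0.008,-0.003,0.088,0,0,0]]}}

```text
clock: 10.3
ee_pos: [0.6942, -0.1186, 0.3109]
tcp_rot: [0.851, 0.093, 0.491, -0.16]
ft_force: [-0.1, -0.5, -1.5]
gripper_width: 0.079
```

{"method": "move_arm", "body": {"targets": [[0,0,0,0,0,0],[0,0,0,0,0,0],[0,0,0,0,0,0],[0,0,0,0,0,0],[0,0,0,0,0,0]]}}

```text
clock: 10.8
ee_pos: [0.6938, -0.1186, 0.3096]
tcp_rot: [0.851, 0.093, 0.491, -0.16]
ft_force: [0.6, 1.2, -1.1]
gripper_width: 0.082
```

Run:
```python
from h import *
s=telemetry.get_state(); print(s["clock"],s["ee_pos"],s["ft_force"],s["wrist_torque"],abs(s["joint_vel"]).max())
q=s["tcp_rot"]; M=R.from_quat([*q[1:],q[0]]).as_matrix()
up=-M[:,0]; d=np.cross(M[:,1],up); d*=np.sign(d[0]); g=s["ee_pos"]+.019*up
a=eyes.grab_frame("side")
for n,P in dict(front=g-.087*up+.09*d,tail=g-.087*up-.17*d,tab=g).items(): print(n,P,((proj("side",P)-(240,80))*3.1).round())
cv2.imwrite("pics/s7.png",cv2.resize(a[80:270,240:440],None,fx=3.1,fy=3.1,interpolation=2)[:,:,::-1])
```

```text
10.8 [ 0.69375381 -0.11862912  0.30956387] [ 0.62300116  1.18447522 -1.09866384] [0.18876594 0.54675559 0.02756194] 0.003466957446632812
front [ 0.79801218 -0.15938091  0.29565403] [[555. 176.]]
tail [ 0.58830225 -0.07733051  0.16569451] [[256. 335.]]
tab [ 0.68490583 -0.11517846  0.32602006] [[400. 146.]]
```

View pics/s7.png

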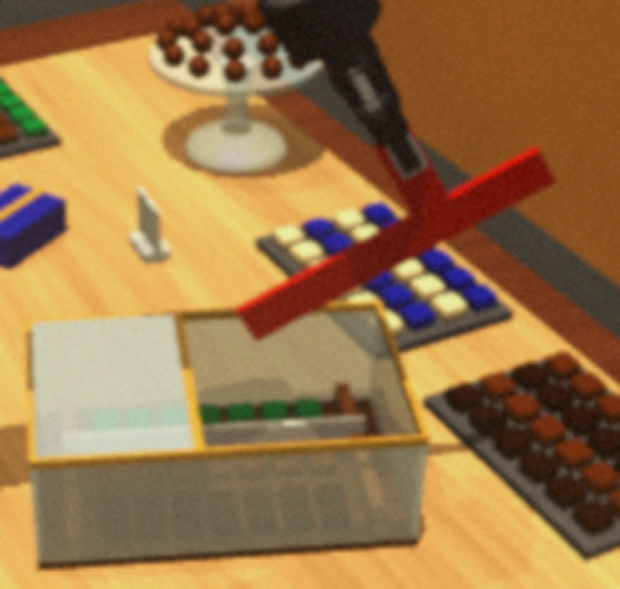

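The lower corners appear at (258,339) and (553,183). The model predicts (256,335) and (555,176), so the tail is about 0.165 m up and well above 0.126 m. The white divider is still in its slots and the arm is still, so I'm handing in.

```bash
python3 -c "
from plant import job; print(job.job_done())"
```

```text
the job is handed in; nothing more can be done
None
```

The red divider is out of the case and held still in the gripper, clear of the rim, and I handed the job in at about 11 s of the 42 s allowed. The hand-in reports no verdict.

I gripped the tab, lifted the divider 30 mm straight out of its slots, then tilted it front end up to 30°. From there I drew it out along the slant past the lid edge, then raised it.

**Last checks:**
- **Height:** the tail is at about 0.165 m, the front end at 0.296 m and the tab at 0.326 m. These come from the arm pose, and all are above the required 0.126 m. In the side picture the two lower corners were 4–7 enlarged pixels (about 1–2 camera pixels, or a few mm) lower than predicted.
- **Forces:** readings between moves stayed below about 2 N, apart from about 6 N while the gripper closed. I did not measure forces during the moves.
- **Stillness:** joint speeds were below 0.004 rad/s, with the divider firmly gripped.
- **Surroundings:** in the side view the white divider is still in its slots and the objects in that crop look unmoved. I did not check the jar, gift box, scoop or second card at the end.

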